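# Pop the spent moisture cartridge out of the cellar monitor

## Task

The moisture cartridge in the cellar's climate monitor is saturated and must dry. Slide the monitor's black dust shutter fully open, press the blue cartridge deeper until its latch lets go and it springs up, then draw it out, set it down (do not drop it) standing upright in the middle of the terracotta saucer, and let go. Finally slide the shutter fully shut again, and leave the candle, glass, corkscrew and foil cutter where they stand.

Things in the scene. Friction and masses are not known exactly. Their poses are not given: they have to be found in the camera images.
- monitor: Climate monitor: a white head, 105 x 150 x 95 mm, that leans back on a dark steel foot plate 155 x 160 mm. Fixed to the chest. Origin on the chest top straight below the middle of the slot's mouth; z up, x away from the front, y to the monitor's left. The top of the head is at most 153 mm over the chest.
- head: White head of the monitor, fixed. Origin: middle of the slot's mouth in the flat top face, 130 mm over the chest. z: out of the slot, square to the face, leaning 30 degrees from vertical toward the monitor's front; x: in the face, away from the front and upward; y: to the monitor's left. Slot 27 mm in x, 43 mm in y. The face spans x -60 to +45 mm, y -45 to +105 mm.
- cartridge: Moisture cartridge, loose, about 90 g: block 24 mm thick (its x), 40 wide (y), 72 long (z); top 30 mm blue with white ribs, grey below with a small notch in its back. Origin: middle of its foot, z toward the blue top. It starts latched in the slot, axes like the head's, 1.5 mm clear all round, its top 10 mm out of the face, under the shutter; while latched it cannot be pulled out.
- cartridge_top (a point): Middle of the cartridge's top face, 72 mm from its origin. Pressing it 6.5 mm along the slot to the hard stop (4 to 7 N, more when pressed fast; the latch trips after 4 to 5 mm) frees it: as the finger draws back, a spring lifts it in about half a second until this top is 36 mm out of the face. There it stays, loose, its foot 36 mm deep in the slot: draw it out along the head's z.
- shutter (a joint): Black dust shutter, a hood over the slot that slides along the head's y: 0 = shut, 0.066 m = fully open. Stays where left; 1 to 2 N moves it. Hood 68 mm in head x, 54 mm in head y, its flat top 19 mm off the face. On it an orange fin 12 mm thick in head x, 24 mm long in head y, from 19 to 41 mm off the face.
- shutter_fin (a point): The middle of the top edge of the shutter's orange fin, 41 mm off the face; the fin reaches 22 mm below it along -z of the head. It lies at head y = the shutter's joint value, head x = 0.
- saucer: Terracotta saucer, loose, 120 mm across, 14 mm high at the rim. Origin: middle of its underside. A thing set on it stands 4 mm above the origin, which is on the chest top. It stands either on the right or on the left of the monitor.
- white_candle: White pillar candle, loose bystander, 62 x 57 x 66 mm, origin in the middle of its underside.
- tasting_glass: Empty stemmed tasting glass, loose bystander, 64 mm across, 155 mm high, origin in the middle of its underside.
- corkscrew: Wing corkscrew standing on its bell, loose bystander, 43 x 65 x 125 mm, origin in the middle of its underside.
- foil_cutter: Black foil cutter, loose bystander, 33 x 46 x 14 mm, origin in the middle of its underside.

How it is judged:
By the outcome, as a careful person would: the job done as asked, in the order asked, and still so for the second after the job is handed in, with the robot touching nothing.
It also fails if it takes over 67 s, if anything falls off the work surface, if the arm or the gripper's body presses on something with over 40 N, if the wrist force passes 120 N, or if a joint passes its speed limit or range.

## Robot

A 6-joint arm with a two-finger parallel gripper is mounted at the origin on a cart in front of the work surface, level with it; the furniture and walls round the work are solid. World frame = base frame: x ahead of the robot, y to its left, z up, the work surface at z = 0. Lengths are in mm, angles in rad, forces in N, time in s.
With the tool pointing down it reaches from about 300 to 775 mm from the base axis. Payload 14.6 kg.
Tool frame: the origin (TCP) lies at the very end of the fingers, on their centre line; the grasp point (between the pads) lies 19 mm behind it (grip_point_offset is the distance from the TCP to the grasp point, in mm); z points along the fingers, y is the line along which they close (so a half turn about z gives the same grasp; the last joint's range is limited). The gripper opens to 94 mm and grips with 3 to 60 N. Pads are 16 mm wide; open, the fingers measure 119 mm over their backs; the gripper's body (75 mm by 177 mm) begins 78 mm behind the grasp point.
Start: joints at [1.274, 0.3, 1.521, -0, 1.321, -0.067], TCP at [125.279, 535.532, 205.446] pointing down, gripper open.
Joint ranges: [-3.03, 3.03], [-0.79, 2.21], [0.23, 2.52], [-1.04, 4.18], [0, 3.07], [-2.55, 2.55]. Speed limits (rad/s): [2.22, 2.22, 2.57, 3.14, 3.14, 3.14].

## Interface

Orientations are given as [roll, pitch, yaw] about the fixed x, y, z axes, in that order (R = Rz(yaw) Ry(pitch) Rx(roll)).
In Python, from cell import read_state, camera, camera_info, sign_off, grip_point_offset gives the robot as it stands.
- The arm moves only by the shell command python3 -m handwheel 'ROWS' [FORCE]. ROWS is text: rows parted by semicolons, each of 5 numbers parted by spaces: the shift along the world's x, y, z in units of 40 mm (1.0 is 40 mm), then the turn about the world's z in units of 5 degrees (1.0 is 5 degrees), then the closure, from 0 (fully open) to 1 (shut). In form: dx dy dz yaw gripper; .... A call has 1 to 12 rows; each row shifts and turns the commanded pose from where the row before left it; what a row does not reach is not made up. A row lasts 1/12 s, in which the tool goes at most 41.7 mm and 7.16 degrees, less where a joint would pass 70% of its speed; a pose out of reach is approached as far as the arm can. A call is refused whole if a number of a shift passes 1 or a number of a turn 1, either way. A call with a gripper value outside its range is refused whole. The fingers move at their own pace and stop on an object; FORCE is the grip in N (left out, the last holds). Time passes only in rows, so rows that do not move let the fingers close. It gives the time, the measured TCP pose, the force, the opening and the grip force at its end, in the units of the state.
- read_state(): the state, without advancing time (a new reading comes with each control period).
- camera(name): name is "scene" or "top" or "wrist"; returns (picture, depth): 480x640x3 uint8, red, green, blue; 480x640 float32, mm along the optical axis (not along the pixel's ray), 0 where there is no reading.
- camera_info(name): a dict with "intrinsics" (3x3 intrinsics, pixels), "world_from_camera" (4x4, takes a point from camera to world coordinates). Camera axes: x right, y down, z forward; pixel columns grow to the right and rows downward; lengths in mm; the calibration is good to about 2 mm. A picture is of the moment at which its call begins: read the wrist's pose just before it. camera_info takes no time and is no camera call; for the wrist camera it gives the pose at the moment of the call.
- sign_off(): hands the job in; it is judged then, once.
The state is a dict: "clock": time; "joints": joint angles; "qd": joint speeds; "effort": joint torques, N m; "eef_pos": TCP position; "eef_rot": TCP orientation; "wrist_force": force on the tool from outside, world axes, zero at the start; "moment": the same for the moment, N m; "finger_gap": finger opening in mm; "finger_force": force on a finger pad.
Only numpy, scipy, OpenCV 4.12 (cv2) and the standard library are available. Lean on these libraries where they do the work, as an engineer would, in place of code of your own. Each camera call takes 0.05 s, during which the arm holds its last target. There are 200 camera calls.

## Working session

There is one attempt and no reset: what is moved stays moved. The work goes in short steps, Python scripts to look and compute and a shell command to move; the robot and the scene stay as the last step left them, time stands still between calls to the robot, and variables do not carry over. Pictures are saved under pics/ and viewed, at most 10 in all, crops included, and the job is handed in when it is done.

```bash
mkdir -p pics; cat > h.py <<'E'
import numpy as np, cv2
from cell import *
def snap(n,f=None):
    p,d=camera(n); ci=camera_info(n)
    if f: cv2.imwrite('pics/'+f,p[:,:,::-1])
    return p,d,np.array(ci["intrinsics"]),np.array(ci["world_from_camera"])
def pts(d,K,T):
    v,u=np.mgrid[:480,:640]; c=np.stack([(u-K[0,2])/K[0,0]*d,(v-K[1,2])/K[1,1]*d,d],-1)
    return c@T[:3,:3].T+T[:3,3]
E
python3 - <<'E'
from h import *
print(read_state())
for n in("scene","top"):
    p,d,K,T=snap(n,n+'1.png'); np.savez('/tmp/%s.npz'%n,p=p,d=d,K=K,T=T); print(n,K.tolist(),T.round(3).tolist(),(d>0).mean())
a=cv2.imread('pics/scene1.png');b=cv2.imread('pics/top1.png')
E
```

```text
{'clock': 0.0, 'joints': array([ 1.27440325e+00,  3.00451046e-01,  1.52157507e+00, -7.79167442e-06,
        1.32072799e+00, -6.65963423e-02]), 'qd': array([ 1.94748924e-03,  5.16475493e-06,  6.71583704e-04,  2.86836515e-04,
       -1.00950411e-04,  4.12244229e-04]), 'effort': array([ 5.61427732e-04, -5.31784201e+01, -3.52737808e+01,  7.08972942e-02,
        2.43730098e-02, -7.03275646e-05]), 'eef_pos': array([125.20321904, 535.28441988, 204.89988163]), 'eef_rot': array([-3.14043327e+00, -6.97612596e-05,  2.91179781e+00]), 'wrist_force': array([ 1.48084361, -0.12752768,  0.31870957]), 'moment': array([ 0.01208655, -0.03303058,  0.03150314]), 'finger_force': 0.0, 'finger_gap': 94.37760543051128}
scene [[514.4214391386452, 0.0, 331.22120223989117], [0.0, 514.4214391386452, 239.97493639660746], [0.0, 0.0, 1.0]] [[0.875, -0.319, 0.365, 43.014], [-0.484, -0.569, 0.664, -887.195], [-0.004, -0.758, -0.652, 956.895], [0.0, 0.0, 0.0, 1.0]] 0.9960579427083334
top [[552.3559478588614, 0.0, 315.04070825736096], [0.0, 552.3559478588614, 244.5110474598622], [0.0, 0.0, 1.0]] [[-0.009, -0.991, 0.13, 379.778], [-1.0, 0.011, 0.008, -32.532], [-0.009, -0.13, -0.991, 1293.605], [0.0, 0.0, 0.0, 1.0]] 0.9957682291666666
```

View pics/scene1.png

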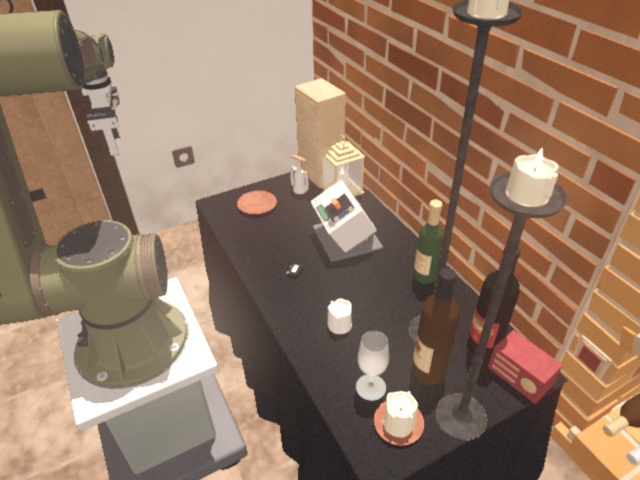

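View pics/top1.png

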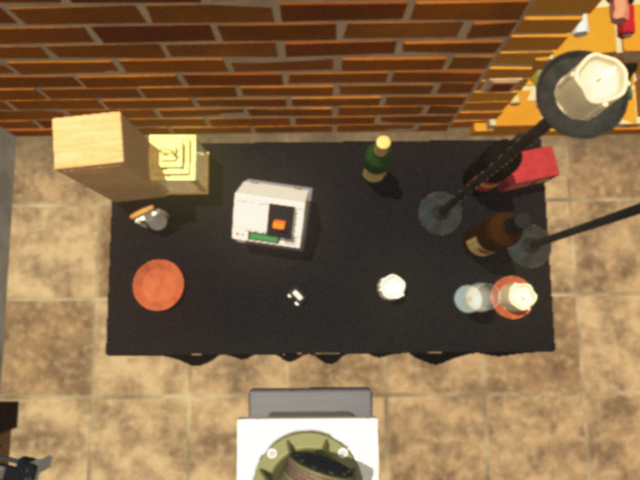

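The scene view shows the monitor near (345,215). The saucer is on its left at (257,203), the foil cutter at (293,270), the candle at (340,316), the glass at (373,365) and the corkscrew at (300,178). In the top view the orange fin is at (279,225), the green strip on the front faces the robot, and the saucer is at (158,285).

```bash
python3 - <<'E'
from h import *
for n in("top","scene"):
    z=np.load('/tmp/%s.npz'%n); p,d,K,T=z['p'],z['d'],z['K'],z['T']; P=pts(d,K,T)
    hsv=cv2.cvtColor(p,cv2.COLOR_RGB2HSV); H,S,V=[hsv[...,i].astype(int) for i in range(3)]
    if n=="top": bx=(slice(170,260),slice(220,325)); sx=(slice(250,320),slice(120,195))
    else: bx=(slice(175,260),slice(305,385)); sx=(slice(185,220),slice(230,282))
    m=np.zeros(H.shape,bool); m[bx]=True
    fin=m&(H<15)&(S>170)&(V>120)&(P[...,2]>90)
    print(n,'fin',fin.sum(),P[fin].mean(0).round(1),P[fin].min(0).round(1),P[fin].max(0).round(1))
    w=m&(S<60)&(V>120)&(P[...,2]>60); Q=P[w]
    # plane by normals: RANSAC
    rng=np.random.default_rng(0);best=None
    for _ in range(500):
        a=Q[rng.choice(len(Q),3,False)]; nn=np.cross(a[1]-a[0],a[2]-a[0]); nn/=np.linalg.norm(nn)+1e-9
        if nn[2]<0: nn=-nn
        if not .75<nn[2]<.95: continue
        i=abs((Q-a[0])@nn)<2.5
        if best is None or i.sum()>best.sum(): best=i
    F=Q[best]; c=F.mean(0); nn=np.linalg.svd(F-c)[2][2]; nn*=np.sign(nn[2])
    print('face',len(F),c.round(1),nn.round(3),'tilt',np.degrees(np.arccos(nn[2])).round(1),'az of -n',np.degrees(np.arctan2(-nn[1],-nn[0])).round(2))
    r=cv2.minAreaRect(F[:,:2].astype(np.float32)); print(r, F.min(0).round(),F.max(0).round())
    # edges in face plane via minAreaRect
    yh=np.array([nn[1],-nn[0],0]);yh/=np.linalg.norm(yh); xh=np.cross(yh,nn)
    uv=np.stack([(F-c)@xh,(F-c)@yh],1).astype(np.float32); r=cv2.minAreaRect(uv); print('inplane',r,uv.min(0),uv.max(0))
    m=np.zeros(H.shape,bool); m[sx]=True
    s=m&((H<15)|(H>170))&(S>120)&(V>80); 
    print('saucer',s.sum(),cv2.minEnclosingCircle(P[s][:,:2].astype(np.float32)),P[s].mean(0).round(1), np.percentile(P[s],[2,98],axis=0).round(1).tolist())
z=np.load('/tmp/top.npz');P=pts(z['d'],z['K'],z['T'])
for nm,b in dict(candle=(270,302,375,410),foil=(283,308,283,308),cork=(200,235,125,172),glass=(280,316,450,495),lantern=(130,195,150,212),box=(110,205,55,170)).items():
    Q=P[b[0]:b[1],b[2]:b[3]].reshape(-1,3); Q=Q[Q[:,2]>6]; print(nm,np.percentile(Q,[3,50,97],axis=0).round().tolist())
E
```

```text
top fin 89 [571.1  50.5 168.2] [379.8 -32.5 136.4] [ 585.8   67.3 1293.6]
face 1600 [591.5  85.3 128.8] [-0.493  0.074  0.867] tilt 29.9 az of -n -8.56
((586.685791015625, 77.33314514160156), (150.20936584472656, 91.70869445800781), 81.00605010986328) [531.  -3.  98.] [641. 156. 155.]
inplane ((-4.8370361328125, -8.622573852539062), (150.1544647216797, 106.17527770996094), 89.66864776611328) [-58.04054 -83.9319 ] [48.272633 66.32979 ]
saucer 2271 ((422.5432434082031, 189.38818359375), 226.00318908691406) [458.1 344.4  10.2] [[401.5, 288.1, -3.0], [514.7, 402.5, 16.0]]<stdin>:9: RuntimeWarning: Mean of empty slice.
  ret = um.true_divide(
Traceback (most recent call last):
ValueError: zero-size array to reduction operation minimum which has no identity
```

```bash
python3 - <<'E'
from h import *
z=np.load('/tmp/top.npz');P=pts(z['d'],z['K'],z['T'])
for nm,b in dict(candle=(270,302,375,410),foil=(283,308,283,308),cork=(200,235,125,172),glass=(280,316,450,495),lantern=(130,195,150,212),box=(110,205,55,170)).items():
    Q=P[b[0]:b[1],b[2]:b[3]].reshape(-1,3); Q=Q[(Q[:,2]>6)&(Q[:,2]<900)]; print(nm,np.percentile(Q,[3,50,97],axis=0).round().tolist())
p=z['p'];hsv=cv2.cvtColor(p,cv2.COLOR_RGB2HSV);H,S,V=[hsv[...,i].astype(int) for i in range(3)]
s=((H<15)|(H>170))&(S>120)&(V>80)&(P[...,2]>-10)&(P[...,2]<40); m=np.zeros_like(s);m[250:320,120:195]=s[250:320,120:195]
c,_=cv2.findContours(m.astype(np.uint8),0,1); c=max(c,key=cv2.contourArea);e=cv2.fitEllipse(c);print(e)
u,v=e[0];T=z['T'];K=z['K'];r=T[:3,:3]@np.array([(u-K[0,2])/K[0,0],(v-K[1,2])/K[1,1],1]);print('saucer rim centre',T[:3,3]+r*(14-T[2,3])/r[2])
E
```

```text
candle [[421.0, -218.0, 16.0], [445.0, -194.0, 54.0], [469.0, -169.0, 65.0]]
foil [[412.0, -0.0, 8.0], [431.0, 18.0, 13.0], [449.0, 38.0, 18.0]]
cork [[592.0, 323.0, 11.0], [606.0, 345.0, 69.0], [624.0, 377.0, 125.0]]
glass [[391.0, -405.0, 8.0], [420.0, -381.0, 98.0], [445.0, -347.0, 154.0]]
lantern [[670.0, 234.0, 10.0], [708.0, 272.0, 139.0], [772.0, 332.0, 169.0]]
box [[657.0, 295.0, 47.0], [692.0, 369.0, 272.0], [761.0, 453.0, 302.0]]
((157.75735473632812, 284.589111328125), (51.551612854003906, 54.231201171875), 44.63994216918945)
saucer rim centre [457.74830509 343.26040973  14.        ]
```

```bash
python3 -m handwheel '0.6 -0.65 0.1 0.9 0.3; 0.7 -0.75 0 0 0.6; 0.7 -0.75 0 0 0.6; 0.7 -0.75 0 0 0.6; 0.7 -0.75 0 0 0.6; 0.7 -0.75 0 0 0.6; 0.7 -0.75 0 0 0.6; 0.7 -0.75 0 0 0.6; 0.7 -0.75 0 0 0.6; 0.7 -0.75 0 0 0.6; 0.7 -0.75 0 0 0.6; 0.7 -0.75 0 0 0.6' 10
```

```text
clock: 1.1
eef_pos: [458.2, 177.6, 209.4]
eef_rot: [-3.142, -0.0, 2.99]
wrist_force: [0.5, 1.0, -0.5]
finger_gap: 37.8
finger_force: 0.0
```

```bash
python3 -m handwheel '0.7 -0.75 0 0 0.6; 0.7 -0.75 0 0 0.6; 0.5 -0.75 0 0 0.6; 0 0 0 0 0.6; 0 0 0 0 0.6'; python3 - <<'E'
from h import *
print(read_state()['eef_rot'])
snap("wrist","w1.png")
E
```

```text
clock: 1.52
eef_pos: [533.6, 88.3, 208.7]
eef_rot: [-3.141, -0.001, 2.988]
wrist_force: [-0.4, 0.5, -0.4]
finger_gap: 37.7
finger_force: 0.0
[-3.14131710e+00 -1.34252485e-03  2.98762636e+00]
```

View pics/w1.png

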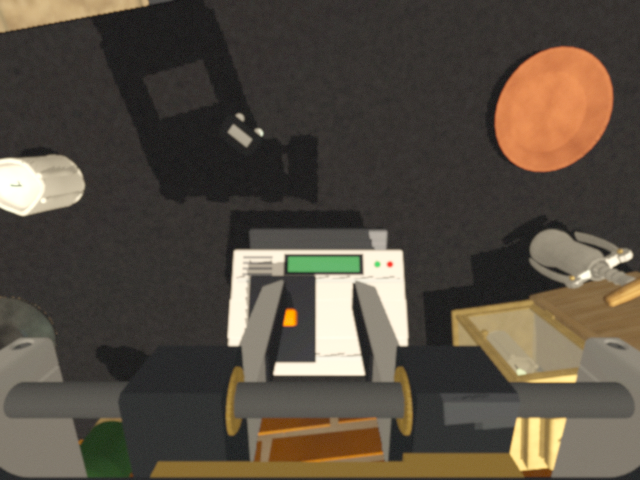

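The wrist view shows the monitor square to the gripper, with the fin at (290,317) just left of the fingers, so the yaw is good.

```bash
python3 -m handwheel '0.48 -0.49 0 0 0.6; 0.48 -0.49 0 0 0.6; 0 0 0 0 0.6; 0 0 -0.7 0 0.6; 0 0 -0.67 0 0.6; 0 0 0 0 0.6; 0 0 0 0 0.9; 0 0 0 0 0.9; 0 0 0 0 0.9; 0 0 0 0 0.9' 10
```

```text
clock: 2.4
eef_pos: [572.1, 50.8, 156.5]
eef_rot: [3.141, 0.002, 2.991]
wrist_force: [-3.3, 0.4, 7.7]
finger_gap: 23.7
finger_force: 10.0
```

```bash
python3 -m handwheel '0 0 0.06 0 0.9; 0 0 0 0 0.9; 0.04 0.27 0 0 0.9; 0.04 0.27 0 0 0.9; 0.04 0.27 0 0 0.9; 0.04 0.27 0 0 0.9; 0.04 0.27 0 0 0.9; 0.04 0.27 0 0 0.9; 0 0.03 0 0 0.9; 0 0 0 0 0.9; 0 0 0 0 0.9'
```

```text
clock: 3.32
eef_pos: [581.7, 116.2, 157.3]
eef_rot: [-3.14, 0.001, 2.991]
wrist_force: [2.3, -8.3, -0.4]
finger_gap: 23.8
finger_force: 10.0
```

```bash
python3 -m handwheel '0 0 0 0 0.6; 0 0 0 0 0.6; 0 0 0.5 0 0.6; 0 0 0.8 0 0.6; 0.6 -0.3 0.2 0 0.6; 0.6 -0.3 0 0 0.6; 0.3 0 0 0 0.6;0 0 0 0 0.6'; python3 - <<'E'
from h import *
print(read_state()['eef_pos'])
p,d,K,T=snap("wrist","w2.png"); np.savez('/tmp/w2.npz',p=p,d=d,K=K,T=T)
o=np.array([588.1,46.8,130.1]);n=np.array([-.494,.074,.866]);y=np.array([.148,.989,0]);x=np.cross(y,n)
def loc(P): return np.stack([(P-o)@a for a in(x,y,n)],-1)
z=np.load('/tmp/top.npz');L=loc(pts(z['d'],z['K'],z['T']))
V=z['p'].max(-1); m=(abs(L[...,1])<24)&(abs(L[...,0])<32)&(V<70);print('hood0 h',np.percentile(L[m][:,2],[5,50,95]).round(1),m.sum())
L=loc(pts(d,K,T)); hsv=cv2.cvtColor(p,cv2.COLOR_RGB2HSV);H,S,V=[hsv[...,i].astype(int) for i in range(3)]
for nm,m in dict(blue=(H>95)&(H<130)&(S>100)&(V>60)&(abs(L[...,0])<60)&(abs(L[...,1])<60),fin=(H<18)&(S>170)&(V>150)&(abs(L[...,0])<50)&(abs(L[...,1])<120)&(L[...,2]>10),hood=(V<60)&(abs(L[...,1]-66)<35)&(abs(L[...,0])<40)&(L[...,2]>10),face=(S<60)&(V>120)&(abs(L[...,2])<10)).items():
    print(nm,m.sum(),np.percentile(L[m],[2,50,98],axis=0).round(1).tolist() if m.any() else '')
E
```

```text
clock: 3.98
eef_pos: [642.5, 92.4, 216.5]
eef_rot: [3.141, -0.0, 2.99]
wrist_force: [-0.5, 0.6, -0.8]
finger_gap: 37.7
finger_force: 0.0
[642.528916    92.35593914 216.46939952]
hood0 h [15.4 19.2 22.4] 350
blue 1733 [[-17.7, -17.3, -0.7], [-1.1, 3.5, 12.0], [9.7, 21.8, 13.4]]
fin 499 [[-19.5, 56.1, 20.5], [3.7, 69.6, 33.7], [4.5, 82.6, 43.2]]
hood 3933 [[-30.2, 43.2, 12.8], [13.2, 66.2, 20.9], [32.1, 91.5, 22.2]]
face 13944 [[-60.0, -41.2, -6.4], [7.2, 10.4, 2.1], [42.9, 105.4, 4.7]]
```

View pics/w2.png

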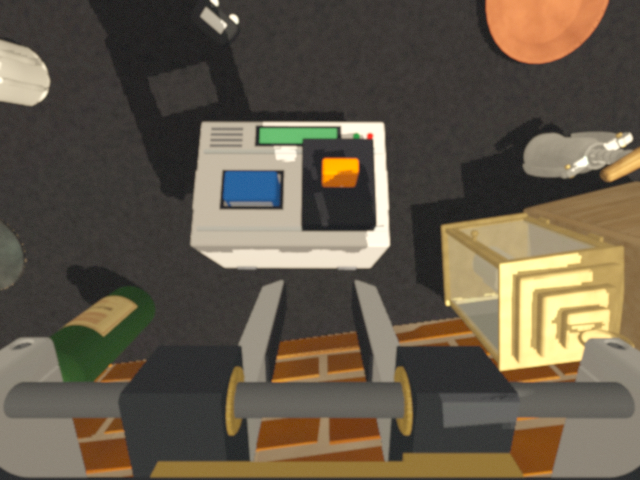

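The wrist view shows the open slot with the blue cartridge at (252,188). The hood with its fin at (340,172) is moved fully to the monitor's left. The fingertips are at (275,285) and (365,285).

```bash
python3 - <<'E'
from h import *
z=np.load('/tmp/w2.npz');P=pts(z['d'],z['K'],z['T'])-np.array([642.5,92.4,216.5])
a=np.radians(-8.7);R=np.array([[np.cos(a),np.sin(a),0],[-np.sin(a),np.cos(a),0],[0,0,1]]);L=P@R.T
print(z['T'].round(2).tolist())
for lo,hi in((-5,4),(4,10),(10,20),(20,40),(40,70)):
    m=(z['d']>0)&(abs(L[...,1])<60)&(abs(L[...,0])<40)&(L[...,2]>lo)&(L[...,2]<hi)
    print(lo,hi,m.sum(),np.percentile(L[m],[1,50,99],axis=0).round(1).tolist() if m.sum() else '')
E
```

```text
[[0.15, 0.95, 0.28, 559.99], [0.99, -0.14, -0.04, 105.43], [0.0, 0.28, -0.96, 396.52], [0.0, 0.0, 0.0, 1.0]]
-5 4 65 [[-10.3, -24.1, 0.5], [-8.7, 19.2, 2.5], [7.4, 25.5, 3.9]]
4 10 204 [[-10.6, -29.0, 4.1], [-9.5, -18.2, 7.2], [7.4, 28.7, 10.0]]
10 20 485 [[-10.5, -29.8, 10.1], [-9.7, -18.2, 15.2], [6.9, 31.0, 19.9]]
20 40 1249 [[-10.5, -29.9, 20.3], [-9.7, 19.2, 31.0], [6.7, 31.0, 39.8]]
40 70 2988 [[-10.6, -30.0, 40.5], [-9.7, 0.5, 57.1], [6.7, 31.0, 69.8]]
```

```bash
python3 -m handwheel '-0.63 -0.34 0 0 1; -0.63 -0.34 0 0 1; -0.62 -0.34 0 0 1; 0 0 0 0 1; 0 0 -0.6 0 1; 0 0 -0.6 0 1; 0 0 -0.3 0 1; 0 0 -0.15 0 1; 0 0 0 0 1; 0 0 0 0 1'
```

```text
clock: 4.87
eef_pos: [566.3, 51.8, 151.8]
eef_rot: [3.141, 0.001, 2.991]
wrist_force: [-0.7, -0.0, 1.1]
finger_gap: 0.5
finger_force: 0.0
```

```bash
python3 -m handwheel '0.037 -0.006 -0.065 0 1; 0.037 -0.006 -0.065 0 1; 0.037 -0.006 -0.065 0 1; 0.025 -0.004 -0.043 0 1; 0 0 0 0 1; 0 0 0 0 1'; python3 -m handwheel '0.025 -0.004 -0.043 0 1; 0.025 -0.004 -0.043 0 1; 0 0 0 0 1; 0 0 0 0 1'
```

```text
clock: 5.37
eef_pos: [571.5, 50.6, 141.4]
eef_rot: [-3.142, -0.0, 2.99]
wrist_force: [-0.1, 0.1, -0.8]
finger_gap: 0.5
finger_force: 0.0
clock: 5.7
eef_pos: [573.6, 50.4, 138.2]
eef_rot: [3.142, 0.0, 2.99]
wrist_force: [-1.7, 1.2, 3.4]
finger_gap: 0.6
finger_force: 2.0
```

```bash
python3 -m handwheel '0.025 -0.004 -0.043 0 1; 0.025 -0.004 -0.043 0 1; 0 0 0 0 1; 0 0 0 0 1'; python3 -m handwheel '0.025 -0.004 -0.043 0 1; 0.025 -0.004 -0.043 0 1; 0 0 0 0 1; 0 0 0 0 1';
```

```text
clock: 6.03
eef_pos: [575.6, 50.0, 134.7]
eef_rot: [3.142, 0.0, 2.99]
wrist_force: [-1.6, -0.1, 4.1]
finger_gap: 0.8
finger_force: 2.5
clock: 6.37
eef_pos: [577.1, 49.9, 132.8]
eef_rot: [3.141, -0.0, 2.99]
wrist_force: [-13.4, 1.2, 20.8]
finger_gap: 0.5
finger_force: 12.6
```

```bash
python3 -m handwheel '-0.1 0.015 0.173 0 1; -0.1 0.015 0.173 0 1; -0.1 0.015 0.173 0 1; -0.1 0.015 0.173 0 1; -0.1 0.015 0.173 0 1; -0.15 0.022 0.26 0 1; -0.15 0.022 0.26 0 1; 0 0 0.7 0 0.6; 0.8 0 0.5 0 0.3; 0.8 0 0 0 0.3; 0.7 0 0 0 0.3; 0 0 0 0 0.3'; python3 - <<'E'
from h import *
print(read_state()['eef_pos'])
p,d,K,T=snap("wrist","w3.png")
o=np.array([588.1,46.8,130.1]);n=np.array([-.494,.074,.866]);y=np.array([.148,.989,0]);x=np.cross(y,n)
L=np.stack([(pts(d,K,T)-o)@a for a in(x,y,n)],-1)
hsv=cv2.cvtColor(p,cv2.COLOR_RGB2HSV);H,S,V=[hsv[...,i].astype(int) for i in range(3)]
m=(H>95)&(H<130)&(S>100)&(V>60)&(abs(L[...,0])<60)&(abs(L[...,1])<60)
print(m.sum(),np.percentile(L[m],[2,25,50,75,98],axis=0).round(1).tolist())
E
```

```text
clock: 7.37
eef_pos: [639.9, 54.3, 234.0]
eef_rot: [-3.141, -0.0, 2.99]
wrist_force: [-0.3, 0.6, -0.7]
finger_gap: 30.1
finger_force: 0.0
[639.90581438  54.29862518 233.95973461]
1690 [[-16.3, -16.9, 21.4], [-9.9, -8.2, 38.1], [-3.3, 2.0, 38.7], [2.8, 12.1, 39.2], [6.8, 20.7, 40.2]]
```

View pics/w3.png

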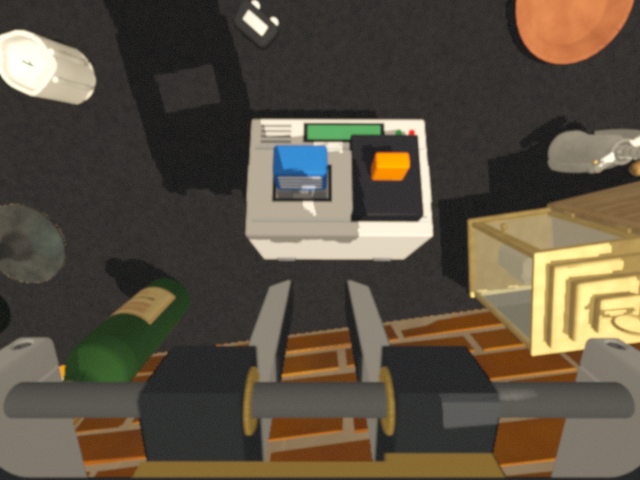

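The wrist view shows the cartridge sprung up at (301,170), about 36 mm out. The hood is clear of it on the left, at (390,175).

```bash
python3 -m handwheel '-0.8 -0.05 0 0 0.51; -0.77 -0.05 0 0 0.51; 0 0 0 0 0.51; 0 0 -0.8 0 0.51; 0 0 -0.5 0 0.51; 0 0 0 0 0.51; 0 0 -0.3 0 0.51; 0 0 -0.3 0 0.51; 0 0 -0.3 0 0.51; 0 0 -0.1 0 0.51; 0 0 0 0 0.51; 0 0 0 0 0.51'
```

```text
clock: 8.42
eef_pos: [574.9, 50.5, 142.8]
eef_rot: [3.142, 0.0, 2.99]
wrist_force: [-0.3, 0.1, 0.5]
finger_gap: 45.6
finger_force: 0.0
```

No contact, so I'll close.

```bash
python3 -m handwheel '0 0 0 0 0.8; 0 0 0 0 0.8; 0 0 0 0 0.8; 0 0 0 0 0.8; 0 0 0 0 0.8; 0 0 0 0 0.8' 15; python3 -m handwheel '-0.1 0.015 0.173 0 0.8; -0.1 0.015 0.173 0 0.8; -0.1 0.015 0.173 0 0.8; -0.1 0.015 0.173 0 0.8; -0.1 0.015 0.173 0 0.8; -0.1 0.015 0.173 0 0.8; 0 0 0 0 0.8; 0 0 0 0 0.8'; python3 - <<'E'
from h import *
snap("scene","s2.png"); a=cv2.imread('pics/s2.png')[130:290,250:430]; cv2.imwrite('pics/s2c.png',cv2.resize(a,None,fx=4,fy=3.75,interpolation=2)[:600])
E
```

```text
clock: 8.92
eef_pos: [575.0, 50.4, 143.1]
eef_rot: [3.141, 0.001, 2.99]
wrist_force: [0.9, 0.3, 5.0]
finger_gap: 39.9
finger_force: 15.0
clock: 9.58
eef_pos: [550.7, 54.1, 184.6]
eef_rot: [3.141, 0.001, 2.99]
wrist_force: [0.5, 0.3, -0.9]
finger_gap: 40.1
finger_force: 15.0
```

View pics/s2c.png

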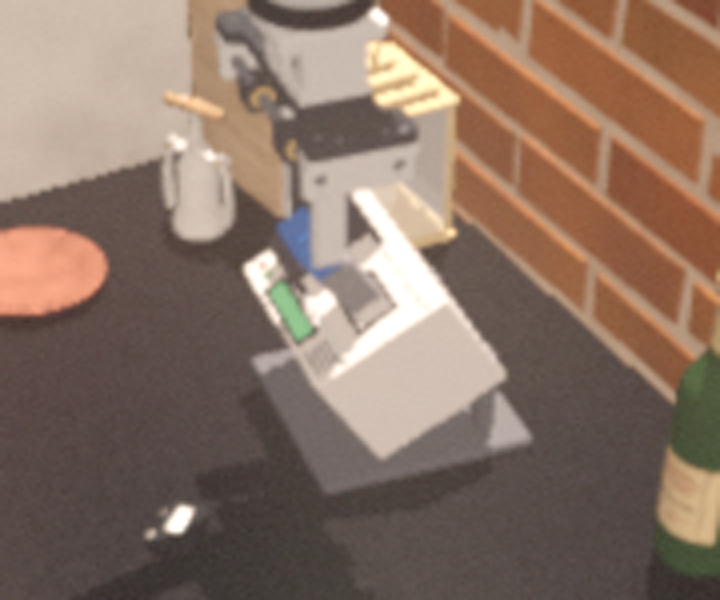

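The view shows the cartridge lifted clear of the slot, leaning with the head. I'll use the head's fixed front edge to turn it upright in the pads.

```bash
python3 -m handwheel '-0.54 -0.05 0 0 0.8; -0.54 -0.06 0 0 0.8; -0.54 -0.06 0 0 0.8; 0 0 0 0 0.8; 0 0 -0.5 0 0.8; 0 0 -0.5 0 0.8; 0 0 -0.37 0 0.8; 0 0 0 0 0.8; 0.1 -0.015 0 0 0.8; 0.1 -0.015 0 0 0.8; 0 0 0 0 0.8; 0 0 0 0 0.8' 6
```

```text
clock: 10.63
eef_pos: [494.6, 46.0, 130.1]
eef_rot: [3.141, 0.001, 2.99]
wrist_force: [-0.1, 0.8, -1.3]
finger_gap: 40.1
finger_force: 6.0
```

```bash
python3 -m handwheel '0.1 -0.015 0 0 0.8; 0.1 -0.015 0 0 0.8; 0.1 -0.015 0 0 0.8; 0.1 -0.015 0 0 0.8; 0 0 0 0 0.8'; python3 -m handwheel '0.1 -0.015 0 0 0.8; 0.1 -0.015 0 0 0.8; 0.1 -0.015 0 0 0.8; 0 0 0 0 0.8; 0 0 0 0 0.8'; python3 - <<'E'
from h import *
snap("scene","s3.png"); a=cv2.imread('pics/s3.png')[130:290,250:430]; cv2.imwrite('pics/s3c.png',cv2.resize(a,None,fx=4,fy=3.75,interpolation=2)[:600])
E
```

```text
clock: 11.05
eef_pos: [510.6, 43.5, 129.3]
eef_rot: [3.142, 0.0, 2.99]
wrist_force: [-0.2, 0.2, -0.7]
finger_gap: 40.0
finger_force: 6.0
clock: 11.47
eef_pos: [522.2, 41.8, 129.3]
eef_rot: [3.142, 0.0, 2.99]
wrist_force: [-0.5, 0.8, -1.3]
finger_gap: 39.8
finger_force: 6.0
```

View pics/s3c.png

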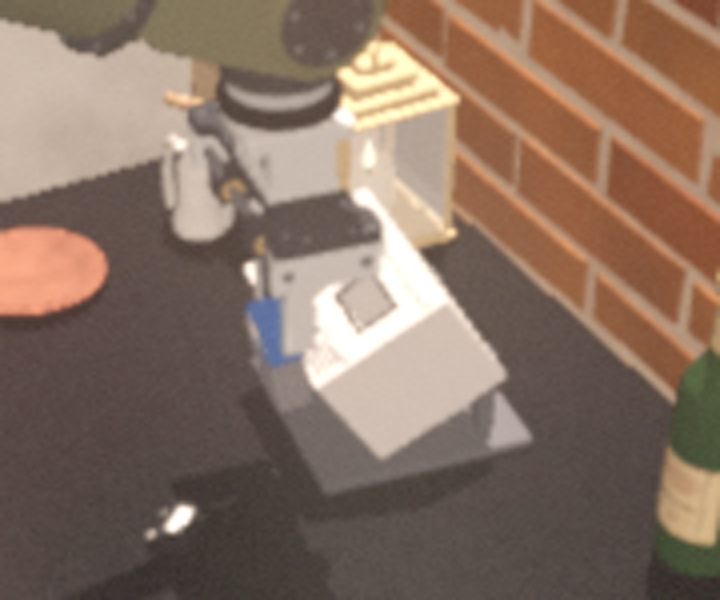

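The scene view shows the cartridge at (270,335) in front of the head, much more upright. I'll measure the remaining lean from depth.

```bash
cat > lean.py <<'E'
from h import *
t=read_state()['eef_pos']
for n in("scene","wrist","top"):
    p,d,K,T=snap(n); P=(pts(d,K,T)-t); hsv=cv2.cvtColor(p,cv2.COLOR_RGB2HSV);H,S,V=[hsv[...,i].astype(int) for i in range(3)]
    a=np.radians(-8.7);P=P@np.array([[np.cos(a),-np.sin(a),0],[np.sin(a),np.cos(a),0],[0,0,1]])
    m=(H>95)&(H<130)&(S>100)&(V>40)&(abs(P)<[60,40,60]).all(-1)&(d>0)
    Q=P[m]; print(n,m.sum())
    if m.sum()<30: continue
    print(np.percentile(Q,[2,50,98],axis=0).round(1).tolist())
    # normals
    N=Q.copy()
    rng=np.random.default_rng(1)
    for k in range(2):
        best=None
        for _ in range(300):
            if len(N)<20: break
            b=N[rng.choice(len(N),3,False)];nn=np.cross(b[1]-b[0],b[2]-b[0]);l=np.linalg.norm(nn)
            if l<30: continue
            i=abs((N-b[0])@nn/l)<1.2
            if best is None or i.sum()>best.sum(): best=i
        if best is None: break
        F=N[best];c=F.mean(0);nn=np.linalg.svd(F-c)[2][2]; nn*=np.sign(nn[2] if abs(nn[2])>.5 else -nn[0])
        print(' plane',len(F),c.round(1),nn.round(3),'lean(top fwd/back deg)',round(float(np.degrees(np.arctan2(nn[0],nn[2]))),1)); N=N[~best]
E
python3 lean.py
```

```text
scene 7
wrist 3450
[[-20.3, -18.7, 15.0], [-10.3, 0.5, 20.7], [1.0, 19.4, 22.8]]
 plane 2993 [-9.6  0.4 20.8] [-0.14  0.    0.99] lean(top fwd/back deg) -8.0
 plane 241 [-14.4   1.   18.1] [-0.174  0.004  0.985] lean(top fwd/back deg) -10.0
top 0
```

```bash
python3 -m handwheel '0.07 -0.01 0 0 0.8; 0.07 -0.01 0 0 0.8; 0 0 0 0 0.8; 0 0 0 0 0.8'; python3 lean.py
```

```text
clock: 12.0
eef_pos: [527.7, 41.0, 129.3]
eef_rot: [-3.142, 0.0, 2.99]
wrist_force: [0.2, 0.1, -0.5]
finger_gap: 39.7
finger_force: 6.0
scene 12
wrist 3445
[[-20.4, -18.6, 8.9], [-10.7, 0.6, 21.5], [1.2, 19.5, 22.9]]
 plane 2908 [-9.6  0.5 21.5] [-0.034  0.001  0.999] lean(top fwd/back deg) -1.9
 plane 308 [-20.1   0.4  14.3] [-1.     0.002 -0.018] lean(top fwd/back deg) -91.0
top 0
```

```bash
python3 -m handwheel '-0.5 0.07 0 0 0.8; -0.5 0.07 0.3 0 0.8; 0 0.6 0.4 0 0.8; 0 0.95 0 0 0.8; 0 0.95 0 0 0.8; 0 0.95 0 0 0.8; 0 0.95 0 0 0.8; 0 0.5 0 0 0.8; 0 0 0 0 0.8; 0 0 0 0 0.8' 12; python3 - <<'E'
from h import *
for n in("wrist","top"):
    t=read_state()['eef_pos']
    p,d,K,T=snap(n,n+'_s.png' if n=="wrist" else None); P=pts(d,K,T); hsv=cv2.cvtColor(p,cv2.COLOR_RGB2HSV);H,S,V=[hsv[...,i].astype(int) for i in range(3)]
    m=((H<15)|(H>170))&(S>110)&(V>70)&(abs(P[...,2]-9)<14)&(abs(P[...,0]-458)<90)&(abs(P[...,1]-344)<90)
    c,_=cv2.findContours(m.astype(np.uint8),0,1);c=max(c,key=cv2.contourArea);(u,v),ax,_=cv2.fitEllipse(cv2.convexHull(c))
    r=T[:3,:3]@np.array([(u-K[0,2])/K[0,0],(v-K[1,2])/K[1,1],1]);print(n,t,(u,v),ax,cv2.contourArea(c),'centre',T[:3,3]+r*(14-T[2,3])/r[2], c.reshape(-1,2).min(0),c.reshape(-1,2).max(0), np.median(P[m][:,2]))
    L=P[m]; print(cv2.minAreaRect(L[:,:2].astype(np.float32)))
E
python3 lean.py
```

```text
clock: 12.98
eef_pos: [487.2, 243.3, 157.1]
eef_rot: [-3.141, -0.0, 2.992]
wrist_force: [0.5, -0.2, -1.5]
finger_gap: 40.0
finger_force: 12.0
wrist [487.23380514 243.28050175 157.0666542 ] (419.5658874511719, 182.64878845214844) (123.97066497802734, 135.62075805664062) 13037.0 centre [453.95331765 343.86765706  14.        ] [355 118] [484 247] 7.000963727568433
((459.2156982421875, 347.1669921875), (126.55875396728516, 125.64897918701172), 81.50127410888672)
top [487.39729158 242.39453279 157.13333875] (145.57908630371094, 279.4580078125) (9.479780197143555, 26.688722610473633) 129.5 centre [469.94814275 371.96126971  14.        ] [136 274] [159 286] 5.678606677555081
((473.4021301269531, 371.34423828125), (19.17377471923828, 53.12434005737305), 25.032991409301758)
scene 11
wrist 3587
[[-20.1, -18.9, 8.9], [-9.9, 0.3, 21.7], [2.8, 19.2, 23.0]]
 plane 3034 [-8.8  0.  21.8] [-0.032 -0.001  0.999] lean(top fwd/back deg) -1.8
 plane 322 [-19.7   0.3  14.3] [-1.     0.    -0.016] lean(top fwd/back deg) -90.9
top 0
```

```bash
python3 -m handwheel '-0.2 0.85 0 0 0.8; -0.2 0.85 0 0 0.8; -0.14 0.82 0 0 0.8; 0 0 0 0 0.8; 0 0 -0.6 0 0.8; 0 0 -0.6 0 0.8; 0 0 -0.6 0 0.8; 0 0 -0.4 0 0.8; 0 0 0 0 0.8; 0 0 0 0 0.8'; python3 -m handwheel '0 0 -0.07 0 0.8; 0 0 -0.07 0 0.8; 0 0 0 0 0.8;  0 0 0 0 0.8'
```

```text
clock: 14.07
eef_pos: [466.1, 342.8, 69.4]
eef_rot: [-3.141, -0.001, 2.99]
wrist_force: [0.1, -0.8, -0.1]
finger_gap: 39.6
finger_force: 12.0
clock: 14.4
eef_pos: [466.1, 343.5, 64.3]
eef_rot: [3.141, 0.001, 2.99]
wrist_force: [0.3, 0.4, -0.8]
finger_gap: 39.7
finger_force: 12.0
```

```bash
python3 -m handwheel '0 0 -0.06 0 0.8; 0 0 -0.06 0 0.8; 0 0 0 0 0.8;  0 0 0 0 0.8' 6; python3 -m handwheel '0 0 -0.04 0 0.8; 0 0 -0.04 0 0.8; 0 0 0 0 0.8'; python3 -m handwheel '0 0 -0.03 0 0.8; 0 0 0 0 0.8; 0 0 0 0 0.8'
```

```text
clock: 14.73
eef_pos: [465.9, 343.4, 58.8]
eef_rot: [-3.141, -0.0, 2.99]
wrist_force: [-0.6, -0.0, -1.5]
finger_gap: 40.1
finger_force: 6.0
clock: 14.98
eef_pos: [466.0, 343.5, 55.6]
eef_rot: [3.142, 0.0, 2.99]
wrist_force: [-0.6, 0.3, -1.1]
finger_gap: 39.7
finger_force: 6.0
clock: 15.23
eef_pos: [466.4, 343.6, 55.1]
eef_rot: [3.141, 0.001, 2.99]
wrist_force: [0.6, -1.6, 4.1]
finger_gap: 39.9
finger_force: 6.0
```

```bash
python3 -m handwheel '0 0 0 0 0.8; 0 0 0 0 0.8; 0 0 0 0 0.8' 3; python3 lean.py
```

```text
clock: 15.48
eef_pos: [466.1, 343.5, 54.7]
eef_rot: [3.141, 0.0, 2.99]
wrist_force: [1.5, -1.8, 5.1]
finger_gap: 40.2
finger_force: 3.0
scene 29
wrist 3411
[[-20.0, -18.4, 12.9], [-10.2, 0.5, 22.2], [1.4, 19.4, 23.6]]
 plane 2890 [-9.2  0.4 22.3] [-0.027  0.002  1.   ] lean(top fwd/back deg) -1.6
 plane 318 [-19.6   0.8  16.1] [-1.     0.003 -0.008] lean(top fwd/back deg) -90.4
top 0
```

```bash
python3 -m handwheel '0 0 0 0 0.55; 0 0 0 0 0.5; 0 0 0 0 0.4; 0 0 0 0 0.35; 0 0 0 0 0.35; 0 0 0.3 0 0.35; 0 0 0.6 0 0.35; 0 0 0.9 0 0.35; 0 0 1 0 0.35; 0 -0.7 0.6 0 0.35; 0 -0.9 0 0 0.5; 0 -0.9 0 0 0.6'; python3 - <<'E'
from h import *
print(read_state()['eef_pos'])
p,d,K,T=snap("wrist","w5.png");P=pts(d,K,T)
hsv=cv2.cvtColor(p,cv2.COLOR_RGB2HSV);H,S,V=[hsv[...,i].astype(int) for i in range(3)]
m=(H>95)&(H<130)&(S>100)&(V>40)&(abs(P-[458,344,70])<[60,60,40]).all(-1); Q=P[m]; Q=Q[Q[:,2]>np.percentile(Q[:,2],60)-4]
print(m.sum(),Q.mean(0),cv2.minAreaRect(Q[:,:2].astype(np.float32)))
m=((H<15)|(H>170))&(S>110)&(V>70)&(abs(P[...,2]-9)<14)&(abs(P[...,0]-458)<90)&(abs(P[...,1]-344)<90)
print(m.sum(),cv2.minAreaRect(P[m][:,:2].astype(np.float32)))
E
```

```text
clock: 16.63
eef_pos: [466.0, 242.9, 193.0]
eef_rot: [3.14, 0.003, 2.992]
wrist_force: [0.8, 0.7, 0.3]
finger_gap: 51.3
finger_force: 0.0
[466.01383043 242.85377732 192.9806164 ]
1096 [457.89380358 335.15853362  75.9086352 ] ((458.1212463378906, 335.72076416015625), (32.73575210571289, 22.431596755981445), 80.52752685546875)
8662 ((459.49267578125, 339.05035400390625), (130.98179626464844, 126.6152114868164), 82.37138366699219)
```

View pics/w5.png

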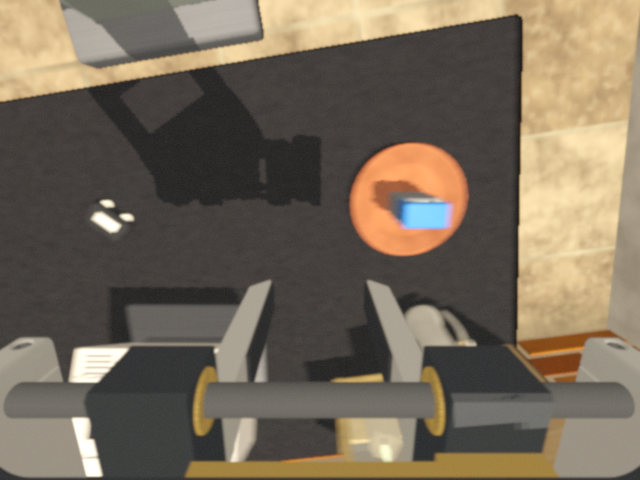

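The wrist view shows the cartridge standing upright near the middle of the saucer, with its top at (425,213) and the saucer at (409,199). Next is the shutter.

```bash
python3 -m handwheel '0 0 0.3 0 0.6; 0.58 -0.63 0 0 0.6; 0.58 -0.63 0 0 0.6; 0.58 -0.63 0 0 0.6; 0.58 -0.64 0 0 0.6; 0.57 -0.64 0 0 0.6; 0 0 0 0 0.6; 0 0 0 0 0.6'
```

```text
clock: 17.35
eef_pos: [581.9, 115.5, 202.8]
eef_rot: [-3.142, -0.0, 2.988]
wrist_force: [0.5, 1.3, -1.3]
finger_gap: 37.2
finger_force: 0.0
```

```bash
python3 -m handwheel '0 0 -0.6 0 0.6; 0 0 -0.5 0 0.6; 0 0 0 0 0.6; 0 0 0 0 0.9; 0 0 0 0 0.9; 0 0 0 0 0.9; 0 0 0 0 0.9' 10; python3 -m handwheel '-0.04 -0.27 0 0 0.9; -0.04 -0.27 0 0 0.9; -0.04 -0.27 0 0 0.9; -0.04 -0.27 0 0 0.9; -0.04 -0.27 0 0 0.9; -0.04 -0.27 0 0 0.9; -0.01 -0.07 0 0 0.9; 0 0 0 0 0.9; 0 0 0 0 0.9; 0 0 0 0 0.9'
```

```text
clock: 17.93
eef_pos: [581.6, 116.2, 160.3]
eef_rot: [-3.141, 0.001, 2.99]
wrist_force: [-3.3, -5.5, 3.2]
finger_gap: 24.0
finger_force: 10.0
clock: 18.77
eef_pos: [571.5, 50.5, 160.2]
eef_rot: [3.138, 0.001, 2.991]
wrist_force: [-5.2, 12.9, 7.4]
finger_gap: 23.6
finger_force: 10.0
```

```bash
python3 -m handwheel '0 0 0 0 0.7; 0 0 0 0 0.6; 0 0 0 0 0.6; 0 0 0.5 0 0.6; 0 0 0.7 0 0.6; -0.3 0 0.5 0 0.6; -0.8 0.5 0 0 0.6; -0.8 0.5 0 0 0.6; -0.8 0.5 0 0 0.6; -0.8 0 0 0 0.6; 0 0 0 0 0.6; 0 0 0 0 0.6'; python3 - <<'E'
from h import *
p,d,K,T=snap("scene","s6.png");a=p[120:300,220:460,::-1];cv2.imwrite('pics/s6c.png',cv2.resize(a,None,fx=3.3,fy=3.3,interpolation=2))
p,d,K,T=snap("top","t6.png");P=pts(d,K,T)
o=np.array([588.1,46.8,130.1]);n=np.array([-.494,.074,.866]);y=np.array([.148,.989,0]);x=np.cross(y,n)
z=np.load('/tmp/top.npz')
for q,D in((z['p'],z['d']),(p,d)):
    L=np.stack([(pts(D,K,T)-o)@a for a in(x,y,n)],-1);hsv=cv2.cvtColor(q,cv2.COLOR_RGB2HSV)
    m=(hsv[...,0]<18)&(hsv[...,1]>170)&(hsv[...,2]>120)&(abs(L[...,0])<40)&(L[...,2]>12)&(L[...,2]<55)&(abs(L[...,1]-30)<70);v,u=np.nonzero(m)
    print('fin',m.sum(),L[m].mean(0).round(1) if m.any() else '',u.mean(),v.mean())
E
```

```text
clock: 19.77
eef_pos: [431.1, 109.0, 227.4]
eef_rot: [3.141, 0.002, 2.991]
wrist_force: [0.6, 0.7, -0.1]
finger_gap: 37.5
finger_force: 0.0
fin 126 [-0.   2.5 33. ] 278.6507936507937 224.23015873015873
fin 70 [-0.9  1.1 28.6] 279.5857142857143 223.95714285714286
```

View pics/s6c.png

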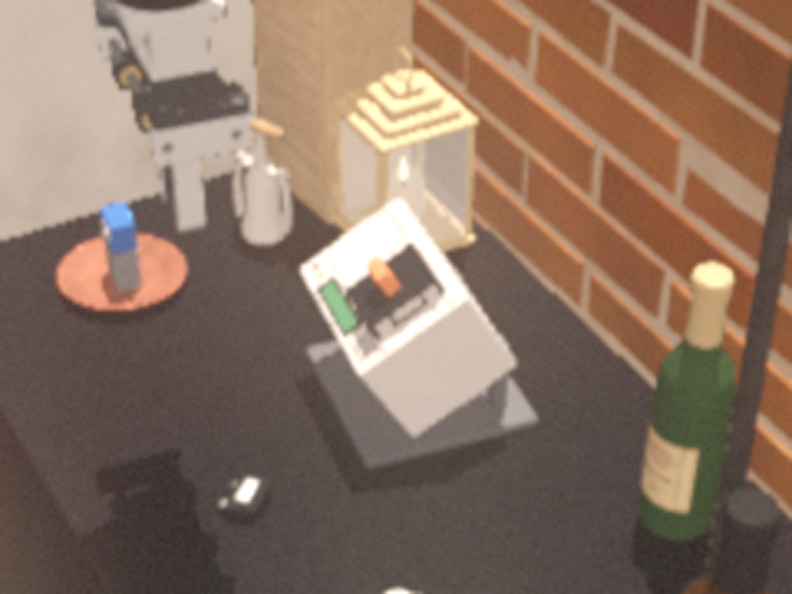

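The view shows the shutter shut (fin at (383,277)) and the cartridge upright on the saucer at (122,250). The robot is clear of everything, so I'll hand in.

```bash
python3 -c "
from cell import *
print(sign_off())"
```

```text
the job is handed in; nothing more can be done
None
```

The job is handed in: the cartridge stands upright within a few millimetres of the saucer's middle, the shutter is slid back to its shut stop, and the arm touched none of the bystanders. The robot clock was about 20 s, against the 67 s limit.

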